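# Pick an order: brush out the cup, catch the nuts, pile the cartons

### The job

Pick this order into the blue tray. First scrub out the empty cup with the round brush, three full strokes down to the floor of the cup and up to its rim, and stand the brush back in its pot. Then hold the cup under the lip of the nut feeder, push the paddle in with it so that every nut slides into the cup, and stand the cup of nuts upright on the floor of the tray; stack all the flat white cartons lying about the bench in the same tray beside the cup, flat, in one square pile. Let no nut fall beside the cup, and leave the tape, the valve, the pipe ferrule and the brown box where they are.

Things in the scene. Friction and masses are not known exactly. Their poses are not given: they have to be found in the camera images.
- dispenser: stainless gravity feeder for nuts on a grey stand, fixed at the left. An open trough, 48 mm wide inside, walls 36 mm high, 300 mm long, slopes down at 28 degrees to an open lip facing the robot. Origin on the bench under the lip; x points into the machine (-x: out of the mouth), y along the lip, z up. Its stand begins at x = 60 mm.
- lip (a point): middle of the lower edge of the feeder's trough floor, 175 mm above the bench, where the nuts drop off
- gate (a joint): angle of the feeder's gate, rad: 0 shut, 0.9 fully open. A blade across the trough 50 mm up from the lip holds the nuts. On side arms it turns with the push paddle, as one piece, about a level pin at x = -9, z = 193 mm of the feeder. Pushing the paddle towards +x lifts the blade: nuts pass under it from 0.45 and slide out by themselves. Springs shut when let go.
- paddle (a point): middle of the front face of the steel push paddle that hangs under the lip. Shut, the face stands upright in the plane x = 0 of the feeder, 74 mm wide (y), from z = 108 to 168 mm. Meant to be pushed in with the cup's wall: with the cup's rim 25 mm under the lip, 0.6 rad takes about 31 mm of push and 3 N.
- cup: dull aluminium picking cup standing on the bench, empty: outside 124 mm across the rim, 108 mm across the foot, 85 mm high, walls 4 mm, floor 5 mm. Origin at the centre of its underside, z up. An upright D handle stands off its -x side: the grip is a bar 16 mm wide (y), 20 mm (x), centred at x = -92 mm, from z = 22 to z = 78 mm, open above. About 0.15 kg empty, 0.4 kg with the nuts: grip it hard.
- brush: round cleaning brush standing in its pot, bristles down: bristle head 46 mm across and 55 mm high with a flat end, wooden handle 18 mm across above it, 188 mm over all, 0.12 kg. Origin at the centre of the bristle end, z up along the handle. Stands upright by itself on its flat end.
- pot: plain round steel brush pot, fixed to the bench: 72 mm outside, 66 mm inside, 50 mm high, floor 5 mm thick; origin at the centre of its underside.
- tray: shallow blue plastic order tray, fixed to the bench: 210 mm (x) by 280 mm (y) outside, walls 4 mm thick and 45 mm high with an 8 mm rim outside; inner floor 4 mm above its origin, which is the centre of its underside.
- nut1: hollow stainless hex union nut lying in the feeder's trough, 34 mm across flats, 39 mm across corners, 20 mm thick, 0.06 kg; origin at its centre, z along its bore. Four are there, one behind the other against the gate.
- nut2: hollow stainless hex union nut lying in the feeder's trough, 34 mm across flats, 39 mm across corners, 20 mm thick, 0.06 kg; origin at its centre, z along its bore. Four are there, one behind the other against the gate.
- nut3: hollow stainless hex union nut lying in the feeder's trough, 34 mm across flats, 39 mm across corners, 20 mm thick, 0.06 kg; origin at its centre, z along its bore. Four are there, one behind the other against the gate.
- nut4: hollow stainless hex union nut lying in the feeder's trough, 34 mm across flats, 39 mm across corners, 20 mm thick, 0.06 kg; origin at its centre, z along its bore. Four are there, one behind the other against the gate.
- carton1: flat rigid white carton of seal rings with a brown stripe, 60 mm (x) by 100 mm (y) by 24 mm high, about 0.12 kg, lying flat; origin at the centre of its underside. All alike; three to five are there.
- carton2: flat rigid white carton of seal rings with a brown stripe, 60 mm (x) by 100 mm (y) by 24 mm high, about 0.12 kg, lying flat; origin at the centre of its underside. All alike; three to five are there.
- carton3: flat rigid white carton of seal rings with a brown stripe, 60 mm (x) by 100 mm (y) by 24 mm high, about 0.12 kg, lying flat; origin at the centre of its underside. All alike; three to five are there.
- carton4: flat rigid white carton of seal rings with a brown stripe, 60 mm (x) by 100 mm (y) by 24 mm high, about 0.12 kg, lying flat; origin at the centre of its underside. All alike; three to five are there.
- carton5: flat rigid white carton of seal rings with a brown stripe, 60 mm (x) by 100 mm (y) by 24 mm high, about 0.12 kg, lying flat; origin at the centre of its underside. All alike; three to five are there.
- tape: brown roll of packing tape, 96 mm across, 48 mm high, lying flat; not part of the job
- valve: stainless valve body standing on end, 76 mm across, 114 mm high; not part of the job
- ferrule: stainless pipe ferrule, 64 mm across its flange, 45 mm high, flange down; not part of the job
- big_box: brown shipping box 90 x 120 x 90 mm; not part of the job
Mind the look-alikes: they are no part of the job. Leave any turquoise or yellow look-alike of the carton1 alone.

How it is judged:
By the outcome, as a careful person would: the job done as asked, in the order asked, and still so for the second after the job is handed in, with the robot touching nothing.
Of carton1, carton2, carton3, carton4, carton5 only 3 to 5 are there at a start; the rules pass over those that are not, and their reading is None.
At some moment in a run one of cup may be knocked a few centimetres aside while the robot is not near it.
It also fails if it takes over 210 s, if anything falls off the work surface, if the arm or the gripper's body presses on something with over 40 N, if the wrist force passes 120 N, or if a joint passes its speed limit or range.

### The arm

A 6-joint arm with a two-finger parallel gripper is mounted at the origin on the work surface. World frame = base frame: x ahead of the robot, y to its left, z up, the work surface at z = 0. Lengths are in mm, angles in rad, forces in N, time in s.
With the tool pointing down it reaches from about 350 to 975 mm from the base axis. Payload 17.4 kg.
Tool frame: the origin (TCP) lies between the finger pads; the fingertips stand 25 mm ahead of it and the grasp point (between the pads) lies 6 mm ahead of it; z points along the fingers, y is the line along which they close (so a half turn about z gives the same grasp; the last joint's range is limited). The gripper opens to 85 mm and grips with 20 to 120 N. Pads are 22 mm wide; open, the fingers measure 114 mm over their backs; the gripper's body (76 mm by 85 mm) begins 54 mm behind the grasp point. The pads swing forward as they close: fully open they stand 13 mm farther back than shut.
Start: joints at [-1.38, 0.116, 1.442, -0, 1.584, -0.038], TCP at [153.086, -657.417, 256.303] pointing down, gripper open.
Joint ranges: [-2.83, 2.83], [-0.83, 2.19], [0.07, 2.5], [-1.14, 4.28], [0.01, 3], [-2.97, 2.97]. Speed limits (rad/s): [1.89, 1.89, 2.22, 3.14, 3.14, 3.14].

### API

Orientations are given as a unit quaternion [w, x, y, z].
In Python, from plant import r, kinematics, get_obs, grab_frame, camera_model gives the robot as it stands. The module is installed in compiled form; this text tells all that it offers. Calls block until the motion is done:
- r.reach(position, orientation): joint-space move of the TCP to a pose.
- r.servo_line(position, speed=150, orientation=None): straight line of the TCP; orientation=None keeps the orientation; speed is the mean speed in mm/s.
- r.goto_joints(angles): joint-space move.
- r.move_gripper(opening, newtons=None): finger opening in mm; newtons is the grip in N (None keeps the last); returns when the fingers have stopped.
- r.hold(seconds).
- kinematics.inverse_kinematics(position, orientation): joint angles nearest the present ones, or None.
- get_obs(): the state.
- grab_frame(name): name is "scene" or "top" or "wrist"; returns (picture, depth): 384x512x3 uint8, blue, green, red; 384x512 float32, mm along the optical axis (not along the pixel's ray), 0 where there is no reading.
- camera_model(name): a dict with "mtx" (3x3 intrinsics, pixels), "rvec" (rotation vector, rad) and "tvec" (3), from world to camera coordinates, as OpenCV has them. Camera axes: x right, y down, z forward; pixel columns grow to the right and rows downward; lengths in mm; the calibration is good to about 2 mm. A picture is of the moment at which its call begins: read the wrist's pose just before it. camera_model takes no time and is no camera call; for the wrist camera it gives the pose at the moment of the call.
A pose or a line that the arm cannot do raises r.IKError and nothing moves.
- r.job_done(): hands the job in; it is judged then, once.
The state is a dict: "time": time; "joint_pos": joint angles; "joint_vel": joint speeds; "effort": joint torques, N m; "tool_pos": TCP position; "orientation": TCP orientation; "contact_force": force on the tool from outside, world axes, zero at the start; "wrist_torque": the same for the moment, N m; "gripper_width": finger opening in mm; "gripper_force": force on a finger pad.
Only numpy, scipy, OpenCV 4.12 (cv2) and the standard library are available. Lean on these libraries where they do the work, as an engineer would, in place of code of your own. Each camera call takes 0.05 s, during which the arm holds its last target. There are 200 camera calls.

## Working session

There is one attempt and no reset: what is moved stays moved. The work goes in short steps, each a Python script; the robot and the scene stay as the last script left them, time stands still between calls to the robot, and variables do not carry over. Pictures are saved under pics/ and viewed, at most 16 in all, crops included, and the job is handed in when it is done.

```bash
mkdir -p pics; ls
python3 - <<'E'
from plant import *
import cv2,numpy as np
for n in ("top","scene"):
    p,d=grab_frame(n); np.savez(f"pics/{n}0.npz",p=p,d=d,**camera_model(n))
    cv2.imwrite(f"pics/{n}0.png",cv2.resize(p,(800,600),interpolation=cv2.INTER_CUBIC))
    m=camera_model(n); R=cv2.Rodrigues(np.array(m["rvec"],float))[0]; print(n,m["mtx"],(-R.T@np.array(m["tvec"]).ravel()),R)
print(get_obs())
E
```

```text
pics
top [[498.41208557   0.         253.58318695]
 [  0.         498.41208557 195.78906637]
 [  0.           0.           1.        ]] [ 326.4126174    10.53036719 1591.44100443] [[ 0.00606037 -0.9999664   0.00551978]
 [-0.98876468 -0.00681675 -0.14932496]
 [ 0.14935757 -0.0045528  -0.98877277]]
scene [[445.01162888   0.         250.80799158]
 [  0.         445.01162888 185.05750754]
 [  0.           0.           1.        ]] [1282.89493445 -449.21287198 1286.13568107] [[ 0.4946354   0.86904984  0.00939142]
 [ 0.68593321 -0.38373    -0.6182612 ]
 [-0.53369603  0.31225576 -0.78591659]]
{'time': 0.1, 'joint_pos': array([-1.37978199e+00,  1.16427220e-01,  1.44219148e+00, -4.16193292e-05,
        1.58396498e+00, -3.77915937e-02]), 'joint_vel': array([-0.00091343, -0.00071329, -0.00239998,  0.00025552, -0.00018639,
       -0.00040193]), 'effort': array([-1.73695107e-04, -7.33668351e+01, -6.33791471e+01, -5.41342297e-05,
        5.35533327e-03,  2.84320049e-05]), 'tool_pos': array([ 153.06042621, -657.27888478,  255.6475922 ]), 'orientation': array([-4.92470150e-04,  9.93463023e-01,  1.14153300e-01, -5.86720086e-05]), 'contact_force': array([-0.14347134,  0.45208499,  0.07238756]), 'wrist_torque': array([-0.01730199, -0.03047971, -0.05575976]), 'gripper_force': 0.0, 'gripper_width': 85.25000256031612}
```

View pics/top0.png

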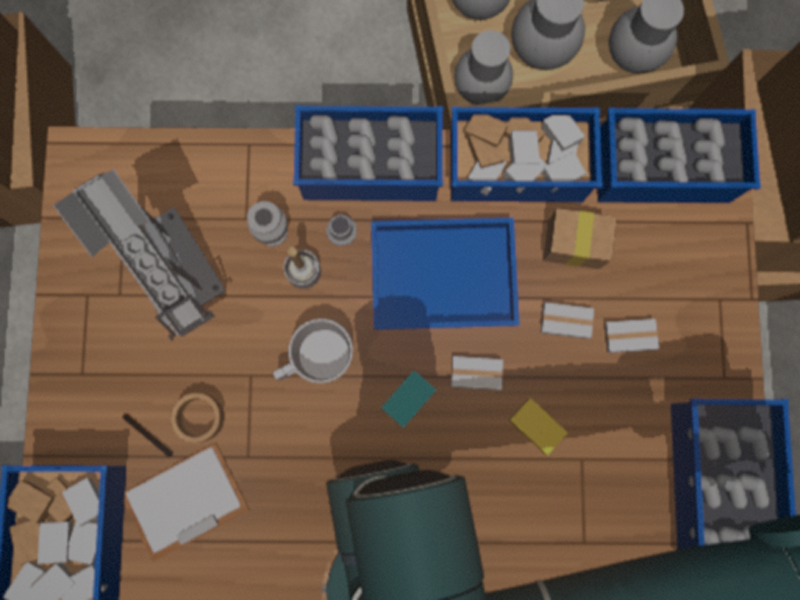

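View pics/scene0.png

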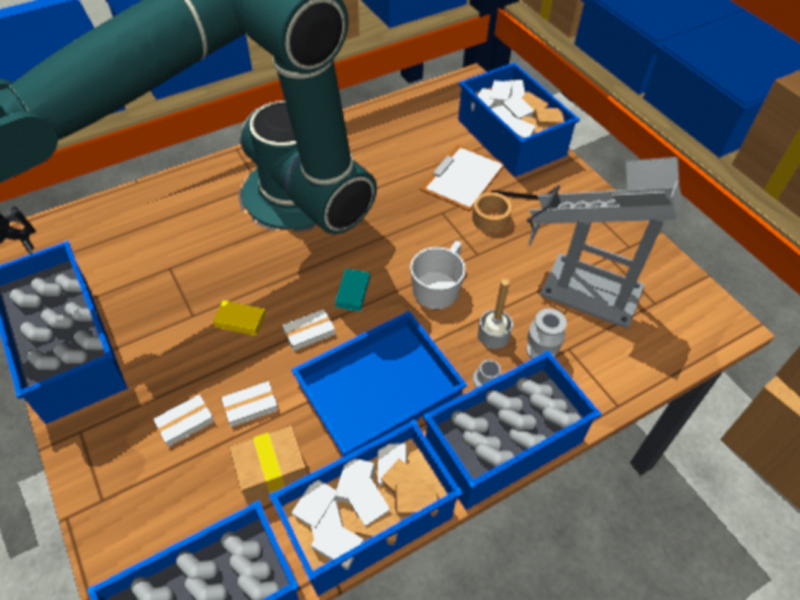

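The top view shows the cup at (320,352) with its handle at lower left, the brush and pot at (302,268), and the feeder lip near (185,318). It also shows the tray at (445,272) and white cartons at (568,320), (632,335) and (477,372). Next I measure them using depth.

```bash
cat > h.py <<'E'
import numpy as np, cv2
from plant import *
def unproj(d,m):
    R=cv2.Rodrigues(np.array(m["rvec"],float))[0]; t=np.array(m["tvec"],float).ravel(); K=np.array(m["mtx"])
    v,u=np.mgrid[:d.shape[0],:d.shape[1]]
    c=np.stack([(u-K[0,2])/K[0,0]*d,(v-K[1,2])/K[1,1]*d,d],-1)
    return (c-t)@R
def circ(P):
    A=np.c_[2*P[:,:2],np.ones(len(P))]; s=np.linalg.lstsq(A,(P[:,:2]**2).sum(1),rcond=None)[0]
    return s[0],s[1],np.sqrt(s[2]+s[0]**2+s[1]**2)
def rect(P): return cv2.minAreaRect(P[:,:2].astype(np.float32))
def load(n): z=np.load(f"pics/{n}.npz"); return z["p"],unproj(z["d"],z),z["d"]
def box(X,c,r,z0,z1):  # points about world c
    q=X.reshape(-1,3); return q[(abs(q[:,0]-c[0])<r)&(abs(q[:,1]-c[1])<r)&(q[:,2]>z0)&(q[:,2]<z1)]
E
python3 - <<'E'
from h import *
p,X,d=load("top0"); s=.64
hsv=cv2.cvtColor(p,cv2.COLOR_BGR2HSV)
def at(u,v): return X[int(v*s),int(u*s)].round(0)
for n,(u,v) in dict(cup=(320,352),handle=(284,373),brush=(298,255),pot=(302,270),ferr=(341,228),valve=(266,220),tray=(445,272),lip=(185,318),nut1=(172,290),nut4=(135,245),tail=(95,190),tape=(213,400),bench=(350,420)).items(): print(n,at(u,v))
for u,v in ((568,320),(632,335),(477,372),(400,400),(540,427)):
    c=at(u,v); print("cart",c,rect(box(X,c,62,17,32)))
c=at(320,352)
q=box(X,c,75,78,95); print("rim",circ(q),len(q))
c=at(302,270); q=box(X,c,45,40,60); print("pot",circ(q),len(q)); q=box(X,c,45,130,250); print("brushtop",q.mean(0),len(q),q[:,2].max())
c=at(445,272); q=box(X,c,170,38,52); print("tray rim",rect(q))
c=at(282,374); q=box(X,c,20,60,95); print("handle",q.round(0).tolist()[:40])
p,X,d=load("scene0")
E
```

```text
cup [471. 161.   4.]
handle [424. 222.  81.]
brush [635. 189. 175.]
pot [628. 191.  78.]
ferr [723. 118.  43.]
valve [720. 259. 114.]
tray [639. -95.   3.]
lip [516. 390. 184.]
nut1 [564. 410. 203.]
nut4 [636. 465. 251.]
tail [718. 521. 308.]
tape [370. 363.  49.]
bench [335.  95.   4.]
cart [ 539. -344.   26.] ((538.55029296875, -344.0732116699219), (101.81342315673828, 61.098575592041016), 83.7618179321289)
cart [ 508. -474.   24.] ((508.3985290527344, -474.698486328125), (60.622005462646484, 103.29608154296875), 4.431645393371582)
cart [ 430. -159.   26.] ((430.3729248046875, -159.14971923828125), (101.2481689453125, 60.76393508911133), 86.72317504882812)
cart [373.  -5.  25.] ((377.7350158691406, -21.028076171875), (59.711673736572266, 99.7696533203125), 48.97686004638672)
cart [ 322. -282.   25.] ((325.0008544921875, -280.1326904296875), (101.5920639038086, 60.58485412597656), 47.07822799682617)
rim (np.float64(463.2154560805048), np.float64(156.7540106460316), np.float64(61.58712236421362)) 225
pot (np.float64(638.4096526385237), np.float64(197.10738485990544), np.float64(28.33
[... 389 characters left out ...]
3.0, 229.0, 77.0], [433.0, 226.0, 77.0], [434.0, 224.0, 68.0], [433.0, 220.0, 75.0], [433.0, 217.0, 76.0], [433.0, 213.0, 82.0], [433.0, 211.0, 76.0], [433.0, 208.0, 79.0], [430.0, 235.0, 76.0], [430.0, 231.0, 84.0], [430.0, 229.0, 78.0], [430.0, 226.0, 80.0], [430.0, 222.0, 84.0], [431.0, 221.0, 72.0], [431.0, 217.0, 74.0], [430.0, 214.0, 79.0], [431.0, 211.0, 75.0], [431.0, 208.0, 72.0], [427.0, 241.0, 80.0], [427.0, 237.0, 82.0], [427.0, 234.0, 82.0], [427.0, 232.0, 79.0], [427.0, 230.0, 73.0], [427.0, 226.0, 80.0], [427.0, 222.0, 82.0], [427.0, 220.0, 76.0], [427.0, 216.0, 82.0], [427.0, 214.0, 78.0], [427.0, 211.0, 77.0], [424.0, 240.0, 81.0], [424.0, 237.0, 81.0], [424.0, 235.0, 76.0]]
```

```bash
cat >> h.py <<'E'
def down(psi): return [0,np.cos(psi/2),np.sin(psi/2),0]
def snap(n,tag,big=True):
    m=camera_model(n); p,d=grab_frame(n); np.savez(f"pics/{tag}.npz",p=p,d=d,**m)
    cv2.imwrite(f"pics/{tag}.png",cv2.resize(p,(800,600),interpolation=cv2.INTER_CUBIC)); return p,unproj(d,m)
E
python3 - <<'E'
from h import *
r.reach([440,330,480],down(0.6+np.pi/2)); print(get_obs()["joint_pos"])
p,X=snap("wrist","w1"); m=camera_model("wrist"); R=cv2.Rodrigues(m["rvec"])[0]; print((-R.T@np.ravel(m["tvec"])),R[2])
snap("scene","scene1"); snap("top","top1")
a=cv2.resize(cv2.imread("pics/w1.png"),(400,300)); 
for i,n in enumerate(("scene1","top1")): a=np.hstack([a,cv2.resize(cv2.imread(f"pics/{n}.png"),(400,300))]) if i==0 else a
b=cv2.resize(cv2.imread("pics/top1.png"),(400,300)); cv2.imwrite("pics/c1.png",np.vstack([a,np.hstack([b,b*0])]))
print(get_obs()["time"])
E
```

```text
[ 5.96317766e-01 -1.25645402e-01  1.32244726e+00 -7.82171186e-05
  1.94502458e+00 -2.87410483e-03]
[401.35780621 385.56420994 597.88946886] [ 0.15325404 -0.22460655 -0.96232276]
3.9083
```

View pics/c1.png

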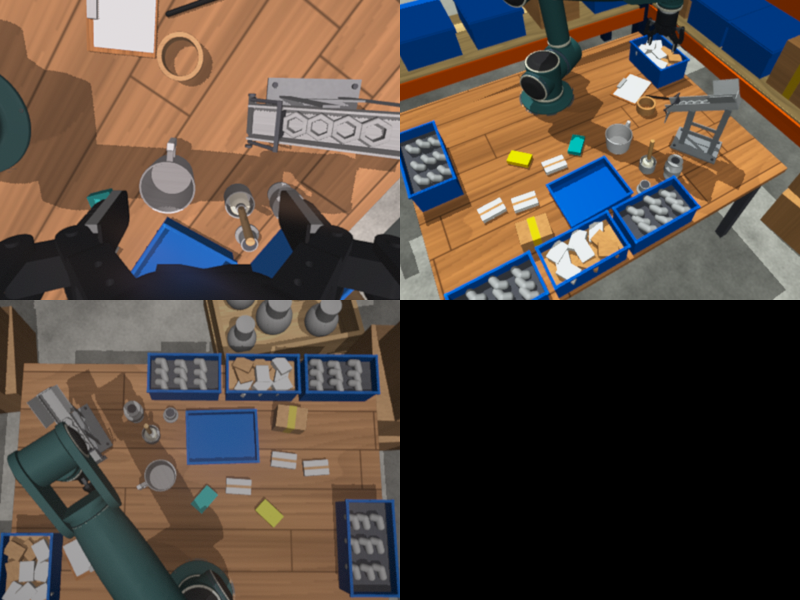

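View pics/w1.png

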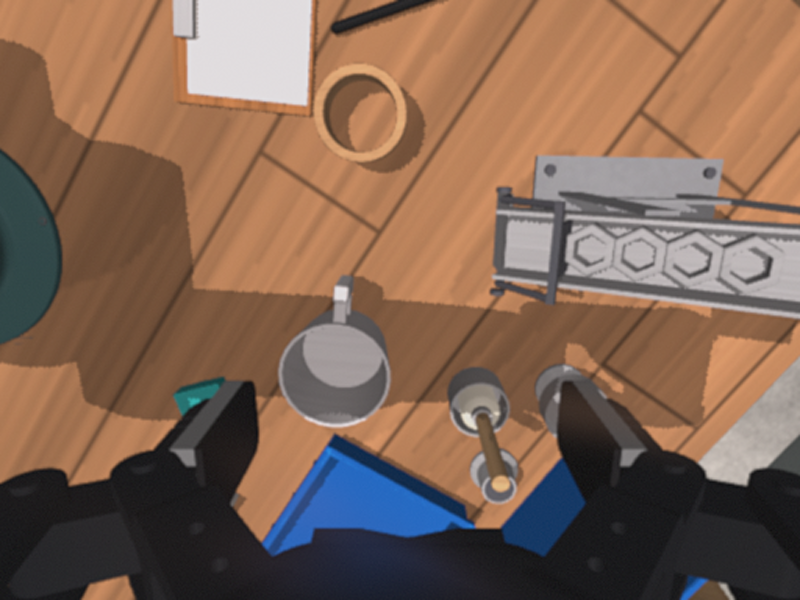

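Run:
```python
from h import *
p,X,d=load("w1")
c=[463,157]; q=box(X,c,75,80,92); print("rim",circ(q),len(q),np.median(q[:,2]))
cc=np.array(circ(q)[:2])
q=box(X,c,140,60,84); rr=np.hypot(*(q[:,:2]-cc).T); q=q[(rr>75)&(rr<110)]; print("handle",q.mean(0),np.median(q,0),len(q),rect(q))
c=[636,196]; q=box(X,c,45,43,58); print("pot",circ(q),len(q),rect(q))
q=box(X,c,60,100,192); print("brush handle",len(q)); A=np.c_[q[:,2],np.ones(len(q))]; print(np.linalg.lstsq(A,q[:,:2],rcond=None)[0], q[:,2].max())
# bench check
q=box(X,[400,250],30,-30,30);print("bench z",np.median(q[:,2]))
# trough: points along
for n in ("w1","top0","scene0"):
    p,X,d=load(n); q=X.reshape(-1,3); q=q[(q[:,2]>165)&(q[:,0]>420)&(q[:,1]>300)&(q[:,2]<330)&(q[:,0]<800)]
    m=q[:,:2].mean(0); print(n,len(q),m,rect(q))
    u,s,v=np.linalg.svd(q-q.mean(0),full_matrices=False); print(v[0],s)
```

```text
rim (np.float64(464.1941289577957), np.float64(149.84222590278176), np.float64(59.84507680535789)) 636 85.2445328004405
handle [421.83304788 228.91188983  76.08751366] [421.70112009 229.1074154   77.45942777] 156 ((422.4862976074219, 226.6680450439453), (16.040172576904297, 25.35680389404297), 29.483089447021484)
pot (np.float64(637.1191637927933), np.float64(193.20718308642302), np.float64(30.907759018830976)) 394 ((635.6668701171875, 194.51385498046875), (71.23876953125, 69.73400115966797), 55.23762512207031)
brush handle 366
[[6.07784883e-04 7.42743090e-04]
 [6.31371252e+02 1.97883089e+02]] 191.8928268382875
bench z 0.6596320994207261
w1 11094 [581.59513872 426.88441181] ((603.9193115234375, 436.9710388183594), (260.76385498046875, 86.62665557861328), 31.222768783569336)
[0.76423757 0.49492311 0.41351185] [6152.14335684 2095.99358292 1846.82858697]
top0 2635 [611.41721727 451.1654373 ] ((613.0296020507812, 451.9903259277344), (282.88861083984375, 87.0474624633789), 34.038509368896484)
[-0.73883542 -0.50967619 -0.44085418] [4366.11652723  996.11777698  878.96715614]
scene0 2128 [610.77775621 487.20525463] ((583.5872802734375, 834.053466796875), (268.1754150390625, 993.0803833007812), 3.8329458236694336)
[ 0.16603895 -0.98301713  0.07815615] [9204.94763458 3582.91843876 1571.776398  ]
```

The wrist view shows the cup with its rim centre near (335,370), the handle at (342,290) and the brush top at (500,485). The trough mouth is at about (505,245) and the gate blade at x=557. I'll enlarge the lip region.

Run:
```python
from h import *
p,X,d=load("w1")
c=p[110:210,310:440]; im=cv2.resize(c,None,fx=6,fy=6,interpolation=cv2.INTER_CUBIC)
cv2.imwrite("pics/lip.png",im)
q=box(X,[463,154],75,80,90); print("rim encl",cv2.minEnclosingCircle(q[:,:2].astype(np.float32)))
for u in (318,322,326,330,336,342): print(u,[X[v,u].round(0).tolist() for v in range(118,200,8)])
```

```text
rim encl ((454.9165954589844, 160.47314453125), 77.21356964111328)
318 [[503.0, 420.0, 1.0], [491.0, 404.0, 114.0], [479.0, 393.0, 207.0], [503.0, 385.0, 122.0], [509.0, 376.0, 128.0], [515.0, 367.0, 131.0], [521.0, 358.0, 136.0], [511.0, 353.0, 198.0], [518.0, 345.0, 197.0], [585.0, 312.0, 0.0], [595.0, 299.0, 0.0]]
322 [[509.0, 424.0, 2.0], [479.0, 404.0, 198.0], [484.0, 396.0, 205.0], [501.0, 388.0, 154.0], [507.0, 380.0, 157.0], [512.0, 371.0, 163.0], [518.0, 362.0, 167.0], [516.0, 356.0, 197.0], [520.0, 348.0, 203.0], [590.0, 317.0, 3.0], [600.0, 304.0, 3.0]]
326 [[515.0, 428.0, 1.0], [482.0, 406.0, 202.0], [488.0, 398.0, 203.0], [501.0, 391.0, 175.0], [507.0, 383.0, 176.0], [513.0, 375.0, 177.0], [519.0, 366.0, 177.0], [520.0, 359.0, 196.0], [523.0, 352.0, 209.0], [598.0, 321.0, -0.0], [607.0, 308.0, 1.0]]
330 [[521.0, 432.0, 1.0], [485.0, 408.0, 207.0], [492.0, 401.0, 202.0], [504.0, 394.0, 179.0], [510.0, 386.0, 179.0], [517.0, 378.0, 180.0], [523.0, 369.0, 179.0], [524.0, 362.0, 197.0], [594.0, 338.0, 1.0], [603.0, 325.0, 2.0], [614.0, 312.0, 1.0]]
336 [[530.0, 438.0, -0.0], [539.0, 427.0, -2.0], [499.0, 405.0, 201.0], [510.0, 398.0, 181.0], [515.0, 390.0, 184.0], [522.0, 382.0, 182.0], [528.0, 374.0, 184.0], [531.0, 366.0, 196.0], [604.0, 344.0, -1.0], [614.0, 331.0, -1.0], [623.0, 319.0, 2.0]]
342 [[538.0, 443.0, 7.0], [546.0, 432.0, 7.0], [505.0, 410.0, 201.0], [515.0, 403.0, 185.0], [521.0, 394.0, 187.0], [527.0, 386.0, 187.0], [534.0, 378.0, 187.0], [538.0, 370.0, 194.0], [613.0, 350.0, 2.0], [536.0, 357.0, 234.0], [634.0, 325.0, -1.0]]
```

View pics/lip.png

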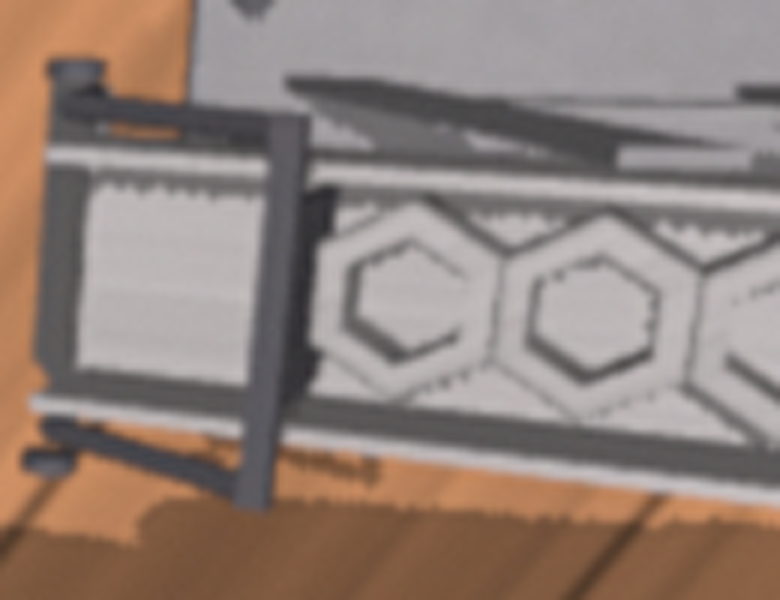

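Run:
```python
from h import *
from scipy.optimize import least_squares
z=np.load("pics/w1.npz"); K=z["mtx"];rv=z["rvec"];tv=z["tvec"]
P=np.array([[90,180],[78,372],[50,160],[36,400],[780,205],[780,490]])/6.+[310,110]-.4
S,C=np.sin(np.deg2rad(28)),np.cos(np.deg2rad(28))
def f(a):
    x0,y0,t,s1,s2=a
    L=np.array([[0,24,175],[0,-24,175],[-36*S,25,175+36*C],[-36*S,-25,175+36*C],[-36*S+s1*C,25,175+36*C+s1*S],[-36*S+s2*C,-25,175+36*C+s2*S]])
    c,s=np.cos(t),np.sin(t); W=np.c_[x0+c*L[:,0]-s*L[:,1],y0+s*L[:,0]+c*L[:,1],L[:,2]]
    return (cv2.projectPoints(W,rv,tv,K,None)[0][:,0]-P).ravel()
o=least_squares(f,[508,382,.6,130,130]); print(o.x, o.fun.round(1))
p,X,d=load("w1")
# floor plane by depth
q=X[141:171,328:348].reshape(-1,3); q=q[abs(q[:,2]-182)<9]; A=np.c_[q[:,:2],np.ones(len(q))]; g=np.linalg.lstsq(A,q[:,2],rcond=None)[0]; print("floor grad yaw",np.arctan2(g[1],g[0]),np.hypot(*g[:2]),"z at lip",g[:2]@o.x[:2]+g[2])
# nut row: flat tops
q=box(X,[463,154],66,80,90); rr=np.hypot(*(q[:,:2]-[464,153]).T); q=q[rr<67]
f2=lambda a: np.clip(np.hypot(*(q[:,:2]-a[:2]).T)-60,-8,8)
print("cup",least_squares(f2,[464,153],loss='soft_l1',f_scale=2).x)
# rim edges via camera pixel: ellipse outer pts from 800px picture
E=np.array([[280,372],[389,371],[335,425],[295,330],[375,330]])*.64
```

```text
[508.74341788 377.69537875   0.60198046 130.27308772 136.77107945] [ 1.  -4.   1.1  0.2 -1.2  1.2 -0.7  1.8 -0.   0.  -0.1  0.5]
floor grad yaw 0.5777672886263715 0.5301822901197886 z at lip 175.94205838004146
cup [464.83754396 148.95434081]
```

```bash
cat >> h.py <<'E'
def cupscan(X,c):
    q=box(X,c,75,80,92); q=q[np.hypot(*(q[:,:2]-c).T)<72]
    from scipy.optimize import least_squares
    o=least_squares(lambda a: np.clip(np.hypot(*(q[:,:2]-a).T)-60,-8,8),c,loss='soft_l1',f_scale=2).x
    h=box(X,o,140,68,86); rr=np.hypot(*(h[:,:2]-o).T); h=h[(rr>78)&(rr<106)]
    v=np.median(h[:,:2],0)-o
    return o,np.degrees(np.arctan2(v[1],v[0])),np.hypot(*v),len(q),len(h)
def st(): o=get_obs(); print(round(o["time"],1),o["tool_pos"].round(1),o["contact_force"].round(1),round(o["gripper_width"],1),round(o["gripper_force"],1))
E
python3 - <<'E'
from h import *
q=down(0.3+np.pi/2)
b=[635.5,194.5]
p,X=snap("wrist","w2"); print(cupscan(X,[464,150]))
r.reach(b+[300],q); r.servo_line(b+[161],150); st()
r.move_gripper(10,60); st(); print(get_obs()["tool_pos"])
r.servo_line(b+[265],150); st()
p,X=snap("scene","scene2"); print(cupscan(X,[464,150]))
p,X=snap("wrist","w3")
E
```

```text
(array([464.83952294, 148.91749617]), np.float64(118.26633238838389), np.float64(91.27354614488169), 626, 135)
6.2 [635.9 194.6 162.3] [ 0.4  0.5 -0.2] 85.5 0.0
6.8 [635.6 194.5 161.2] [ 1.5 -0.2  2.4] 16.5 58.5
[635.62855754 194.51558734 161.19877226]
7.7 [635.2 194.5 263.7] [ 0.2  1.  -0.9] 16.3 58.5
(array([464.04369412, 145.97505677]), np.float64(118.08683444450438), np.float64(88.87191886984364), 134, 23)
```

View pics/w3.png

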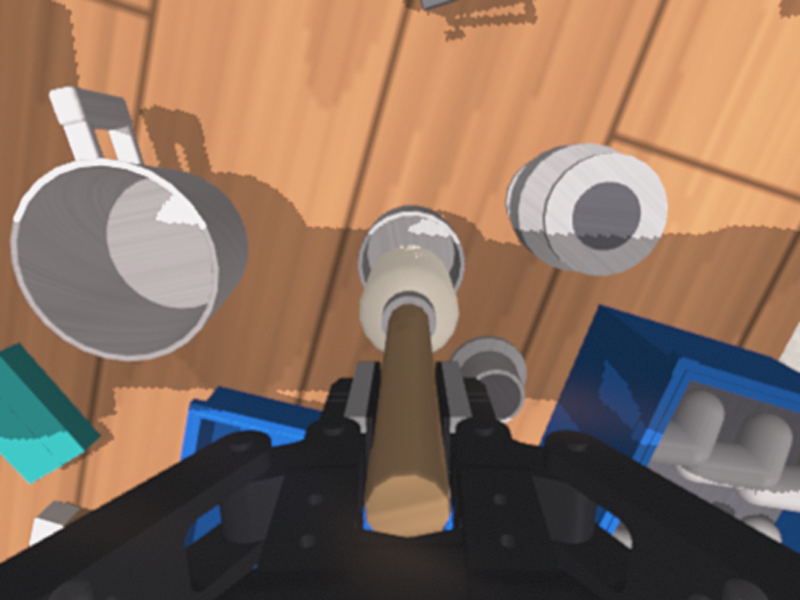

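The brush is held straight at (410,400), and the cup at (115,255) hasn't moved. Next I scrub.

Run:
```python
from h import *
p,X,d=load("w3"); print(cupscan(X,[464,149]))
q=down(0.3+np.pi/2); c=[464.8,148.9]; b=[635.5,194.5]
r.servo_line(c+[265],250); r.hold(.2)
p,X=snap("scene","scene3"); print(cupscan(X,[464,149]))
for i in range(3):
    r.servo_line(c+[165],120); r.servo_line(c+[160.5],30); r.hold(.3); st()
    r.servo_line(c+[244 if i<2 else 250],120); r.hold(.2); st()
r.servo_line(c+[265],150); r.servo_line(b+[265],250); r.hold(.2)
r.servo_line(b+[170],120); r.servo_line(b+[161],30); r.hold(.3); st()
r.move_gripper(85); st(); r.servo_line(b+[300],150)
snap("wrist","w4")
p,X=snap("scene","scene4"); print(cupscan(X,[464,149]))
```

```text
(array([466.02664254, 148.79383083]), np.float64(117.52957178764068), np.float64(89.95164795346282), 2446, 617)
(array([464.07899005, 145.9631832 ]), np.float64(118.0107698327256), np.float64(89.9549170820885), 122, 24)
10.4 [465.2 149.  161.2] [ 2.2 -0.6  6.1] 16.5 59.2
11.5 [464.6 148.9 243.2] [-0.1 -0.1 -1. ] 16.5 58.5
12.9 [465.2 149.  161.2] [2.2 0.6 6.4] 16.8 59.2
13.9 [464.6 148.8 243.3] [ 0.2 -0.4 -1.5] 16.2 58.5
15.4 [465.2 149.  161.2] [1.6 1.8 4.9] 16.5 59.2
16.5 [464.6 148.9 249.3] [ 0.2 -0.1 -0.6] 16.6 58.5
19.5 [635.6 194.5 161.2] [ 1.8 -0.   3. ] 16.9 58.9
20.1 [635.5 194.5 161. ] [ 1.  -0.8  0.5] 85.0 0.0
(array([463.87338618, 145.52172013]), np.float64(118.04087699580204), np.float64(90.36403356088192), 131, 24)
```

View pics/w4.png

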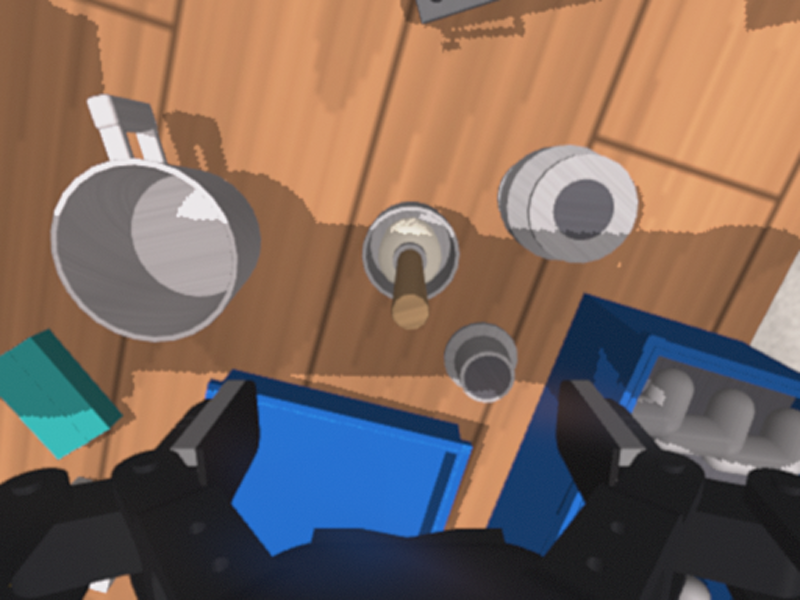

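The brush stands in the pot again at (408,280), and the cup hasn't moved. Next I grip the cup's handle.

```bash
cat >> h.py <<'E'
L=np.array([508.7,377.7]); T=0.602
def feed(xc,z=123,h=92): # TCP with cup centre at feeder x = xc
    return [L[0]+np.cos(T)*(xc-h),L[1]+np.sin(T)*(xc-h),z]
E
python3 - <<'E'
from h import *
p,X,d=load("w4"); print(cupscan(X,[464,149]))
c=np.array([465.2,148.9]); a=np.radians(118.0); h=list(c+92*np.array([np.cos(a),np.sin(a)]))
K=kinematics.inverse_kinematics
for xc in (-110,-25): print(np.round(K(feed(xc),down(T+np.pi)),2))
r.reach(h+[160],down(a)); r.hold(.1)
p,X=snap("wrist","w5"); print(cupscan(X,[465,149]))
p,X=snap("scene","scene5"); print(cupscan(X,[464,149]))
r.move_gripper(60); r.servo_line(h+[58],120); r.hold(.2); st()
r.move_gripper(5,100); st(); r.hold(.3)
r.servo_line(h+[62],30); r.servo_line(h+[125],120); st()
snap("wrist","w6")
E
```

```text
(array([465.9444192 , 148.67697104]), np.float64(117.46929224823712), np.float64(89.86998196714164), 1903, 482)
[ 0.6  -0.38  2.1  -0.    1.41 -1.58]
[ 0.6  -0.17  1.94 -0.    1.37 -1.58]
(array([464.63266124, 148.84963142]), np.float64(118.40288438836956), np.float64(91.72764046978172), 2117, 853)
(array([464.42071479, 145.88183173]), np.float64(117.8613198824367), np.float64(89.71983924454311), 129, 23)
24.1 [422.3 230.3  58.6] [-0.2  0.5  0.2] 60.0 0.0
24.6 [422.1 230.2  58.2] [-1.5  0.9  3.4] 14.6 97.3
25.8 [421.8 230.  124.3] [-0.1 -0.5 -1.9] 15.1 97.4
```

View pics/w6.png

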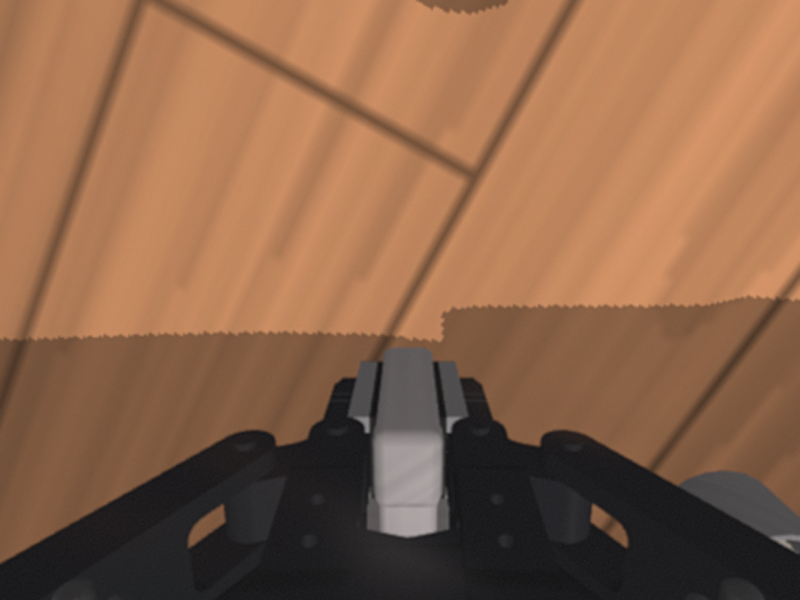

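The handle sits squarely between the pads. Next I go to the feeder and creep up to the paddle.

Run:
```python
from h import *
r.reach(feed(-112,123.5),down(T+np.pi)); r.hold(.3); st()
for n in ("scene","top"): snap(n,n+"6")
f0=get_obs()["contact_force"]
e=np.array([np.cos(T),np.sin(T),0])
for xc in (-70,-66,-63,-60,-57,-54):
    r.servo_line(feed(xc,123.5),40); r.hold(.25); o=get_obs(); print(xc,round((o["tool_pos"][:2]-L)@e[:2]+92,1),((o["contact_force"]-f0)@e).round(2),o["tool_pos"].round(1))
    if (o["contact_force"]-f0)@e<-1.2: break
snap("scene","scene7")
a,b=[cv2.imread(f"pics/{n}.png") for n in ("scene7","top6")]
z=np.load("pics/scene7.npz"); pc=cv2.projectPoints(np.array([[480.,360,150]]),z["rvec"],z["tvec"],z["mtx"],None)[0].ravel(); print(pc)
u,v=int(pc[0]),int(pc[1]); c=z["p"][max(v-65,0):v+85,max(u-100,0):u+100]; cv2.imwrite("pics/f7.png",cv2.resize(c,None,fx=4,fy=4,interpolation=cv2.INTER_CUBIC))
```

```text
27.5 [340.6 262.1 123.5] [-1.4 -0.6 -1.8] 15.1 97.3
-70 -70.1 1.1 [375.1 285.9 123.6]
-66 -66.0 0.64 [378.4 288.2 123.5]
-63 -63.0 1.46 [380.9 289.9 123.5]
-60 -60.0 -0.73 [383.4 291.6 123.5]
-57 -57.0 -0.53 [385.9 293.3 123.5]
-54 -54.0 -1.75 [388.4 295.  123.5]
[334.33080299 140.15663893]
```

View pics/f7.png

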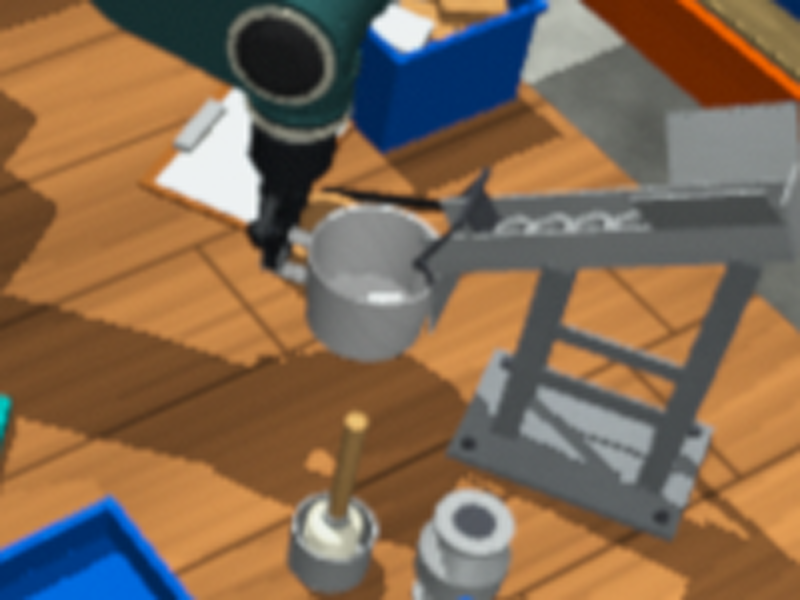

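The cup is on the paddle face at (430,290) and the nuts still lie in the trough at (500–640,222). Contact came near x=-62, as predicted, so I push.

Run:
```python
from h import *
r.servo_line(feed(-28,123.5),60); st(); r.hold(1.5); st()
snap("scene","scene8"); z=np.load("pics/scene8.npz"); c=z["p"][75:225,234:434]; cv2.imwrite("pics/f8.png",cv2.resize(c,None,fx=4,fy=4,interpolation=cv2.INTER_CUBIC))
```

```text
32.2 [409.7 309.6 123.1] [-1.5 -1.6 -3.3] 14.6 97.4
33.7 [409.8 309.7 123.5] [-2.1 -1.7 -5.1] 15.0 100.9
```

View pics/f8.png

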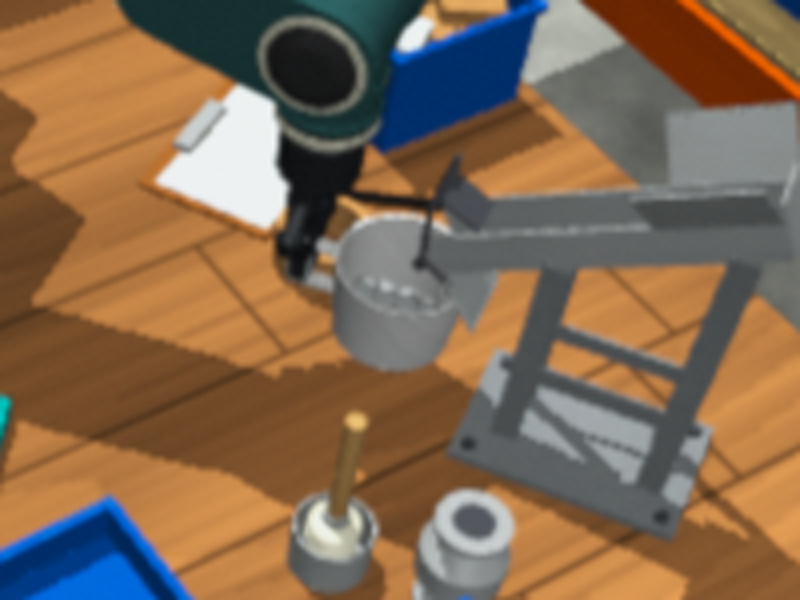

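The trough is empty, the nuts lie in the cup at (400,295), and nothing lies beside it. Next I measure the tray and compare the cup weight.

Run:
```python
from h import *
for n in ("top0","top6"):
    p,X,d=load(n); hsv=cv2.cvtColor(p,cv2.COLOR_BGR2HSV)
    m=((hsv[...,0]>100)&(hsv[...,0]<125)&(hsv[...,1]>120)).astype(np.uint8)
    m[:int(205*.64)]=0; m[:, :int(340*.64)]=0; m[:,int(560*.64):]=0; m[int(360*.64):]=0
    q=X[m>0]
    w=q[(q[:,2]>38)&(q[:,2]<53)&(q[:,0]<800)]; print(n,"rim",rect(w),len(w),np.percentile(w,[1,99],axis=0)[:,:2])
    f=q[q[:,2]<10]; print("floor",rect(f),np.median(f[:,2]),np.percentile(f,[.5,99.5],axis=0)[:,:2])
r.servo_line(feed(-112,123.5),80); r.hold(.2); st()
r.servo_line(feed(-112,155),80); r.reach([400,80,155],down(np.pi)); r.hold(.3); st()
p,X=snap("scene","scene9"); snap("top","top9")
q=box(X,[492,80],75,160,200); print("cup top z plane",np.median(q[:,2]))
q=q[abs(q[:,2]-182)<8]; print(circ(q),len(q)); A=np.c_[q[:,:2],np.ones(len(q))]; print("tilt",np.linalg.lstsq(A,q[:,2],rcond=None)[0])
z=np.load("pics/scene9.npz"); c=z["p"][75:275,150:410]; cv2.imwrite("pics/f9.png",cv2.resize(c,None,fx=3,fy=3,interpolation=cv2.INTER_CUBIC))
```

```text
top0 rim ((630.1903686523438, -92.40394592285156), (221.1817626953125, 288.8155212402344), 1.625194787979126) 874 [[ 517.89603967 -237.36344601]
 [ 741.79752486   53.77582488]]
floor ((633.9266357421875, -92.73298645019531), (199.06100463867188, 272.8670654296875), 2.015348196029663) 4.567376421357123 [[ 533.31754622 -227.9453809 ]
 [ 733.36682644   42.00122111]]
top6 rim ((630.796142578125, -92.755126953125), (221.9603271484375, 289.63055419921875), 1.5813283920288086) 853 [[ 517.96169843 -237.38271413]
 [ 741.92204917   53.84929263]]
floor ((634.0487670898438, -92.57012939453125), (199.08384704589844, 272.8116455078125), 2.0894243717193604) 4.701123858063758 [[ 533.74217318 -227.60579441]
 [ 733.27736994   41.97648229]]
35.2 [340.7 262.3 123.4] [-0.2  0.3 -4.1] 14.8 100.9
36.8 [399.9  80.6 154.9] [-0.9 -0.1 -3.8] 14.8 101.1
cup top z plane 174.4239900710036
(np.float64(490.61971596194735), np.float64(77.32697058793497), np.float64(59.488183043521)) 198
tilt [-1.55330603e-04 -3.81205628e-03  1.79902998e+02]
```

View pics/f9.png

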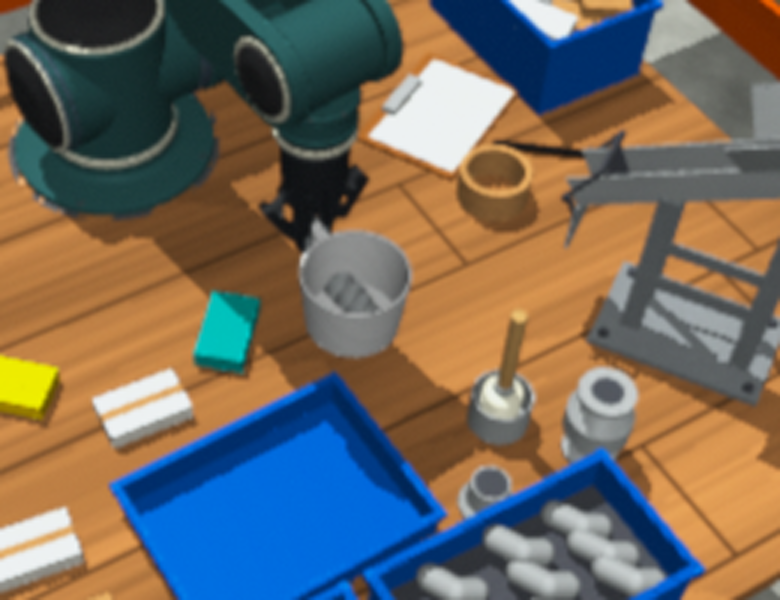

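The cup hangs level with the nuts in it at (350,290), and the tray is at (632,-92.5) with yaw about 0.03. Next I place the cup.

Run:
```python
from h import *
q=down(np.pi+.031); t=[558.,-28.9]
r.reach([480,-20,160],q); r.servo_line(t+[160],150); r.servo_line(t+[75],100); r.hold(.2); st()
z0=get_obs()["contact_force"][2]
for z in (68,65,63.5,62.5,61.8,61.2):
    r.servo_line(t+[z],20); r.hold(.15); f=get_obs()["contact_force"][2]-z0; print(z,round(f,1))
    if f>3: break
st(); r.move_gripper(50); r.hold(.2); st()
r.servo_line(t+[200],120)
r.reach([450,-250,350],down(np.pi/2)); 
snap("scene","scene10"); p,X=snap("top","top10"); z=np.load("pics/scene10.npz")
for n in ("scene10","top10"):
    p,X,d=load(n); qq=box(X,[650,-26],75,84,96); qq=qq[np.hypot(*(qq[:,:2]-[650,-26]).T)<70]; print(circ(qq),np.median(qq[:,2]))
    for c in ((539,-344),(508,-474),(430,-159)): print(rect(box(X,c,62,17,32)))
cv2.imwrite("pics/f10.png",cv2.resize(z["p"][120:320,90:350],None,fx=3,fy=3,interpolation=cv2.INTER_CUBIC))
```

```text
39.4 [558.3 -28.9  75.6] [ 0.5  0.1 -3.9] 14.7 101.0
68 0.4
65 -0.3
63.5 0.5
62.5 0.8
61.8 9.6
41.6 [558.1 -28.9  62.3] [-3.9  0.5  5.7] 14.9 102.1
42.3 [558.  -28.9  61.8] [-0.3 -0.   0.4] 50.0 0.0
(np.float64(648.5216383809899), np.float64(-28.813596741040783), np.float64(59.41710234813633)) 88.004763804846
((535.1017456054688, -348.837158203125), (100.02213287353516, 64.52233123779297), 84.04944610595703)
((505.1795349121094, -479.1529235839844), (66.05693054199219, 99.90621948242188), 5.3781843185424805)
((426.92071533203125, -163.8164825439453), (100.2070541381836, 65.66339874267578), 89.96240234375)
(np.float64(650.407961500301), np.float64(-24.20598005455031), np.float64(59.667477691071014)) 89.19744902308835
((0.0, 0.0), (0.0, 0.0), 0.0)
((0.0, 0.0), (0.0, 0.0), 0.0)
((430.0128479003906, -159.1887664794922), (100.56977081298828, 60.144283294677734), 86.8524398803711)
```

View pics/f10.png

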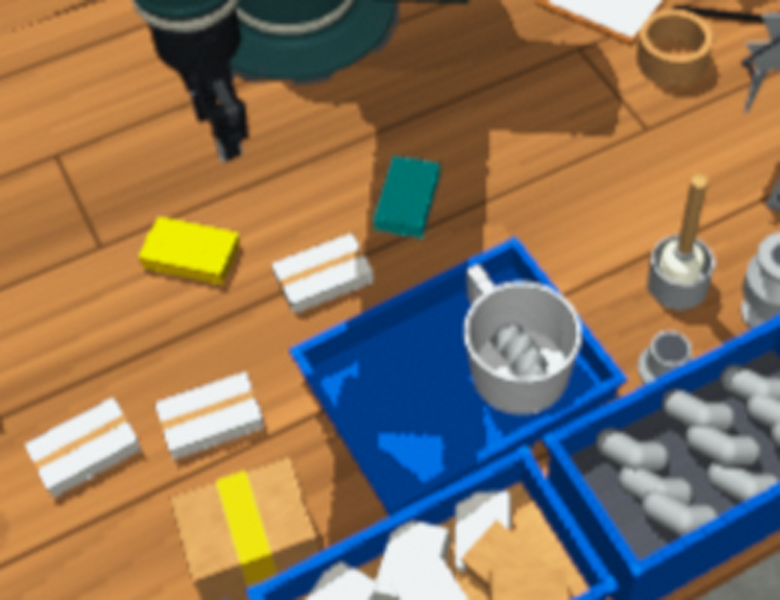

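The cup stands in the tray at (525,345) with the nuts inside, and the three cartons are clear. Next I pick the cartons, checking each one with the wrist camera.

```bash
cat >> h.py <<'E'
def carton(X,c,z=24):
    b=rect(box(X,c,68,z-5,z+6)); (x,y),(w,h),a=b
    a=a if w<h else a-90
    return x,y,a,sorted((w,h))
def pick(c,yaw,k):
    q=down(np.radians(yaw)+np.pi/2); r.reach([c[0],c[1],250],q); r.hold(.15)
    X=snap("wrist",f"k{k}")[1]; m=carton(X,c); print("wrist",m)
    if m[3][0]>70 or m[3][1]>110: return False
    q=down(np.radians(m[2])+np.pi/2); p=[m[0],m[1]]
    r.move_gripper(82); r.reach(p+[90],q); r.servo_line(p+[27],80); r.hold(.2); st()
    r.move_gripper(40,50); st()
    r.servo_line(p+[35],40); r.servo_line(p+[200],200); return True
def place(k):
    q=down(.031+np.pi/2); t=[634.3,-167.5]
    r.reach(t+[200],q); r.hold(.2); z0=get_obs()["contact_force"][2]; b=4+24*k+27
    r.servo_line(t+[b+8],120)
    for z in (3,1.5,.5,0,-.5,-1):
        r.servo_line(t+[b+z],20); r.hold(.12); f=get_obs()["contact_force"][2]-z0
        if f>2.5: break
    print("placed",z,f.round(1)); r.move_gripper(74); r.servo_line(t+[220],150); r.hold(.15)
    X=snap("wrist",f"s{k}")[1]; print("pile",carton(X,t,28+24*k)); st()
E
python3 - <<'E'
from h import *
if pick([430.3,-161],-3.3,0): place(0)
E
```

```text
wrist (427.73858642578125, -162.2537384033203, -3.0932540893554688, [60.22868347167969, 100.58512878417969])
47.8 [ 428.  -162.4   27.4] [ 0.1  0.1 -0.2] 81.7 0.0
48.2 [ 427.9 -162.3   27.5] [-2.2  1.1  5.3] 58.9 54.6
placed 0 4.2
pile (632.2036743164062, -174.69244384765625, -87.91396188735962, [114.60380554199219, 135.294189453125])
55.6 [ 634.2 -167.5  219.4] [0.5 0.5 0.4] 73.9 0.0
```

View pics/s0.png

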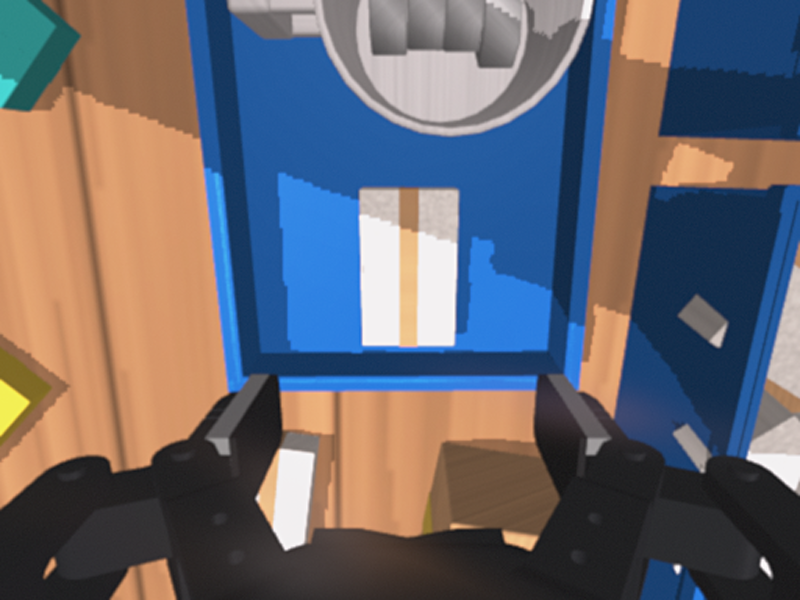

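The first carton lies flat at (408,268), beside the cup with its four nuts. Next come the other two.

Run:
```python
from h import *
p,X,d=load("s0"); b=box(X,[634.3,-167.5],55,22,34); print("pile0",rect(b))
if pick([537,-346],-6.2,1): place(1)
if pick([507,-476.5],4.4,2): place(2)
r.reach([420,-300,350],down(np.pi/2))
p,X=snap("scene","scene11"); snap("top","top11"); z=np.load("pics/scene11.npz")
cv2.imwrite("pics/f11.png",cv2.resize(z["p"][120:320,90:350],None,fx=3,fy=3,interpolation=cv2.INTER_CUBIC)); st()
```

```text
pile0 ((634.1279296875, -167.498779296875), (60.03211975097656, 100.37959289550781), 1.5994144678115845)
wrist (536.171142578125, -347.81402587890625, -7.037261962890625, [60.08000183105469, 100.41532135009766])
58.7 [ 536.4 -348.    27.6] [ 0.1  0.5 -0.2] 82.2 0.0
59.0 [ 536.3 -347.9   27.5] [-0.7  0.5  6.9] 58.9 54.5
placed 0 7.1
pile (625.3921508789062, -176.1160125732422, -89.33922511339188, [118.05812072753906, 118.30939483642578])
66.0 [ 634.2 -167.5  219.2] [-0.9 -0.7 -1.2] 73.8 0.0
wrist (505.804931640625, -478.5175476074219, 4.377472400665283, [60.039981842041016, 99.94564819335938])
69.6 [ 506.  -478.7   27.6] [ 0.2  0.  -0.8] 82.0 0.0
69.9 [ 506.  -478.7   27.5] [-0.5  0.8  6.2] 58.8 54.8
placed 0 5.4
pile (634.051513671875, -166.9666748046875, 1.8832167387008667, [60.12264633178711, 100.14639282226562])
77.0 [ 634.1 -167.5  219.1] [ 0.4  0.  -0.4] 74.4 0.0
78.2 [ 420.8 -299.6  348.9] [ 0.3 -0.5 -0.4] 74.1 0.0
```

View pics/f11.png

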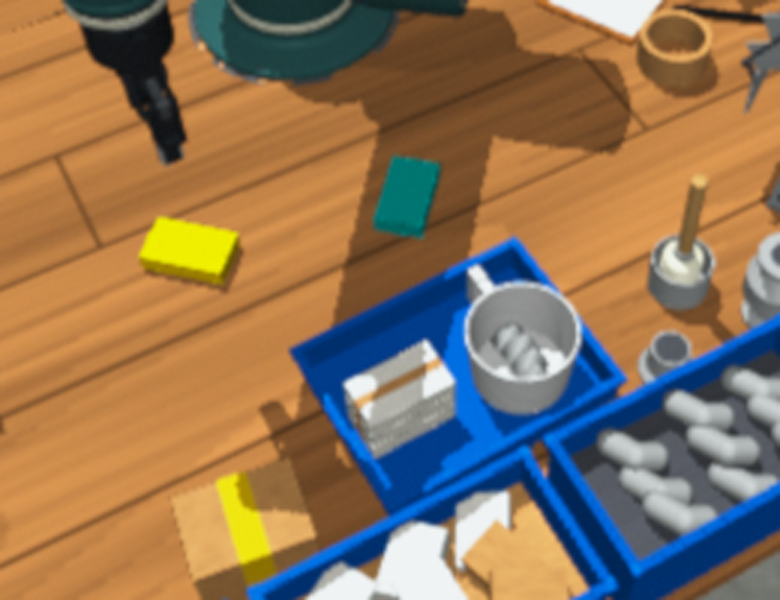

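View pics/s2.png

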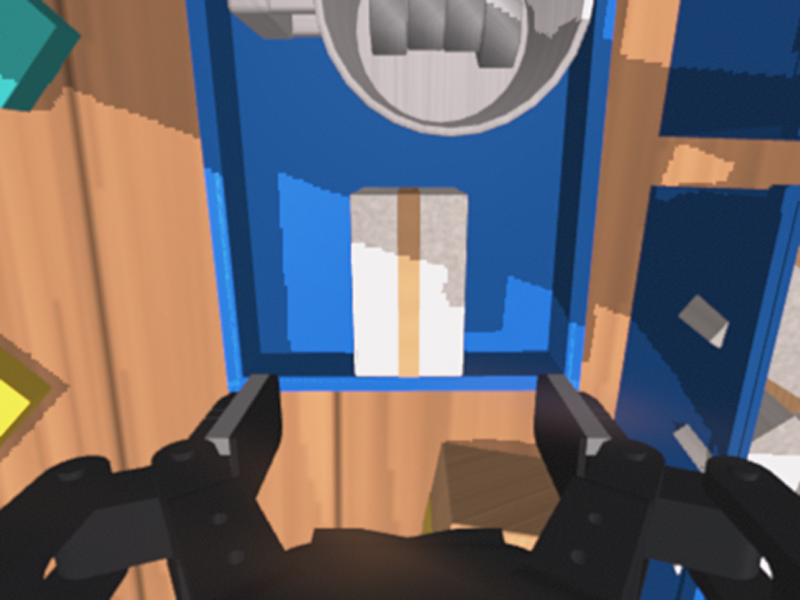

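The pile of three is square and flat at (408,285), the cup with the nuts stands beside it, and no other white carton is on the bench.

```bash
python3 -c "
from h import *
r.hold(.5); st(); print(r.job_done())"
```

```text
78.7 [ 420. -300.  350.] [ 0.1  0.5 -0.6] 74.1 0.0
the job is handed in; nothing more can be done
None
```

The order is picked and handed in at 78.7 s of 210 s: the cup was scrubbed with three full strokes and the brush stands back in its pot, the cup stands upright in the tray with all four nuts, the three white cartons I found are in one flat square pile beside it, and no nut fell outside the cup; the hand-in call returned no verdict.

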